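# Strip the hand dicer and lay its parts out on the mat

### The job

Strip the hand dicer for cleaning: push the handle of its toggle clamp over until the clamp is fully open, leave it open, lift out the blade-grid plate and lay it flat in the middle of the black rubber mat, its long side along the mat's long side, then set the white pusher block squarely on top of the plate, centred, its long side along the plate's. In one row with the plate along the middle of the mat, put the dark steel collar flat, halfway between the plate and the mat's left end, and the T-shaped guide, standing on its foot, halfway between the plate and the mat's right end with its fence along the mat's long side (left and right as the robot sees it, left being +y). Do not shift or topple the jar and the shaker that stand among the parts.

Things in the scene. Friction and masses are not known exactly. Their poses are not given: they have to be found in the camera images.
- clamp (a joint): toggle clamp of the dicer: 0 = clamped (arm lying over the plate's edge, 1 mm above it; handle almost upright), grows as the handle is pushed towards the dicer's +y, 1.6 = stop, fully open (arm upright, handle lying over, pointing along +y and 15 degrees downwards); above 1.2 the plate is free. Dry friction 0.2 N m in the hinge: it stays where it is left. Clamp arm and handle are one rigid L.
- clamp_hinge (a point): centre of the clamp's hinge pin, fixed to the dicer, 62 mm above the table; axes are the dicer's: z up, hinge pin along x, the plate lies on the -y side (plate centre 95 mm from the pin along -y, 20 mm lower), the handle is pushed over to +y. The dicer is a grey base 120 (x) x 240 (y) x 12 mm high whose centre lies 40 mm from the pin along -y; two steel cheeks, 30 mm in y, 30 mm over all in x, top 68 mm above the table, hold the pin.
- handle_tip (a point): top end of the clamp's round black handle (16 mm diameter over its outer 55 mm), 90 mm from the hinge pin; when clamped the handle leans 0.25 rad from upright towards the dicer's +y. The clamp arm is 14 mm wide and 10 mm high and reaches 74 mm from the pin over the plate.
- plate_center (a point): centre (half-way up) of the blade-grid plate: steel frame with a blade lattice, 56 (x) x 76 (y) x 16 (z) mm, z up; at the start it lies in the dicer on a 42 mm wide pedestal, underside 34 mm above the table, between two end stops (8 mm up its two short sides); its long sides are free, with 22 mm clear height beneath their overhang to the base. Solid on top for setting things on.
- block_center (a point): centre of the white plastic pusher block, 40 (x) x 56 (y) x 30 (z) mm, z up; loose on the table at the start.
- collar_center (a point): centre of the dark steel collar, a ring 54 mm outside, 38 mm inside diameter, 26 mm high, axis z up; loose on the table, lying flat.
- guide_center (a point): centre (22 mm above its underside, half-way up) of the aluminium T-shaped guide: a foot 40 (x) x 56 (y) x 8 mm with an upright fence 10 (x) x 56 (y) mm standing in its middle, 44 mm high over all; fence runs along y, z up; loose on the table.
- mat: flat black rubber mat fixed on the table, 140 (x) x 280 (y) x 5 mm thick; origin at the centre of its underside, x away from the robot, +y its left end, z up. Its place is swapped with the dicer's in some starts. Halfway between the plate in the middle and an end is 89 mm from the mat's centre.
- jar: small amber glass jar with white cap, 54 mm diameter, 75 mm high, origin at the centre of its underside; stands among the parts, to be left alone.
- shaker: white round shaker with a domed top, 44 mm diameter, 69 mm high, origin at the centre of its underside; stands among the parts, to be left alone.
Mind the look-alikes: they are no part of the job. Leave any red or turquoise look-alike of the part that bears guide_center alone.

How it is judged:
By the outcome, as a careful person would: the job done as asked, in the order asked, and still so for the second after the job is handed in, with the robot touching nothing.
It also fails if it takes over 128 s, if anything falls off the work surface, if the arm or the gripper's body presses on something with over 40 N, if the wrist force passes 120 N, or if a joint passes its speed limit or range.

### The arm

A 6-joint arm with a two-finger parallel gripper is mounted at the origin on the work surface. World frame = base frame: x ahead of the robot, y to its left, z up, the work surface at z = 0. Lengths are in m, angles in degrees, forces in N, time in s.
With the tool pointing down it reaches from about 0.325 to 0.85 m from the base axis. Payload 15.5 kg.
Tool frame: the origin (TCP) lies at the very end of the fingers, on their centre line; the grasp point (between the pads) lies arm.grip_depth behind it (arm.grip_depth is the distance from the TCP to the grasp point, in m); z points along the fingers, y is the line along which they close (so a half turn about z gives the same grasp; the last joint's range is limited). The gripper opens to 91 mm and grips with 3 to 60 N. Pads are 32 mm wide; open, the fingers measure 118 mm over their backs; the gripper's body (76 mm by 178 mm) begins 60 mm behind the grasp point.
Start: joints at [-5.472, 28.281, 77.091, -0, 74.628, -5.472], TCP at [0.625, 0, 0.214] pointing down, gripper open.
Joint ranges: [-166.48, 166.48], [-47.26, 123.95], [12.59, 153.08], [-70.14, 250.14], [6.76, 159.57], [-176.63, 176.63]. Speed limits (degrees/s): [108.29, 108.29, 147.25, 172.46, 172.46, 172.46].

### API

Orientations are given as a 3x3 rotation matrix whose columns are the frame's x, y, z axes.
In Python, from rig import arm gives the robot as it stands. Calls block until the motion is done:
- arm.move_to(position, orientation): joint-space move of the TCP to a pose.
- arm.move_l(position, orientation=None, feed=0.15): straight line of the TCP; orientation=None keeps the orientation; feed is the mean speed in m/s.
- arm.move_joints(angles): joint-space move.
- arm.grip(opening): finger opening in m; the grip force is fixed at half the most; returns when the fingers have stopped.
- arm.sleep(seconds).
- arm.solve_ik(position, orientation): joint angles nearest the present ones, or None.
- arm.snapshot(name): name is "scene" or "side" or "wrist"; returns the picture (400x640x3 uint8, red, green, blue); there is no depth.
- arm.get_calibration(name): a dict with "intrinsics" (3x3 intrinsics, pixels), "cam_to_world" (4x4, takes a point from camera to world coordinates). Camera axes: x right, y down, z forward; pixel columns grow to the right and rows downward; lengths in m; the calibration is good to about 2 mm. A picture is of the moment at which its call begins: read the wrist's pose just before it. get_calibration takes no time and is no camera call; for the wrist camera it gives the pose at the moment of the call.
A pose or a line that the arm cannot do raises arm.Unreachable and nothing moves.
- arm.sign_off(): hands the job in; it is judged then, once.
Readings, each from a call of its own:
- arm.current_t(): time.
- arm.current_joint_positions(): joint angles.
- arm.current_dq(): joint speeds.
- arm.current_tau(): joint torques, N m.
- arm.current_ee_pos(): TCP position.
- arm.current_tool_rot(): TCP orientation.
- arm.current_force(): force on the tool from outside, world axes, zero at the start.
- arm.current_torque(): the same for the moment, N m.
- arm.current_width(): finger opening in m.
- arm.current_grasp_force(): force on a finger pad.
Only numpy, scipy, OpenCV 4.12 (cv2) and the standard library are available. Lean on these libraries where they do the work, as an engineer would, in place of code of your own. Each camera call takes 0.05 s, during which the arm holds its last target. There are 200 camera calls.

## Working session

There is one attempt and no reset: what is moved stays moved. The work goes in short steps, each a Python script; the robot and the scene stay as the last script left them, time stands still between calls to the robot, and variables do not carry over. Pictures are saved under pics/ and viewed, at most 16 in all, crops included, and the job is handed in when it is done.

```bash
ls; mkdir -p pics; python3 - <<'E'
from rig import arm
import cv2,numpy as np
for n in ["scene","side","wrist"]:
    im=arm.snapshot(n); cv2.imwrite(f"pics/{n}0.png",im[:,:,::-1])
    c=arm.get_calibration(n); print(n,np.round(c["intrinsics"],1).tolist(),np.round(c["cam_to_world"],3).tolist())
print(arm.grip_depth,arm.current_t())
E
```

```text
pics
scene [[435.6, 0.0, 322.4], [0.0, 435.6, 192.6], [0.0, 0.0, 1.0]] [[0.854, 0.366, -0.37, 0.929], [0.521, -0.582, 0.625, -0.815], [0.014, -0.726, -0.687, 0.951], [0.0, 0.0, 0.0, 1.0]]
side [[378.2, 0.0, 325.0], [0.0, 378.2, 199.3], [0.0, 0.0, 1.0]] [[0.965, -0.111, 0.236, 0.283], [-0.26, -0.486, 0.834, -0.718], [0.022, -0.867, -0.498, 0.504], [0.0, 0.0, 0.0, 1.0]]
wrist [[315.7, 0.0, 323.2], [0.0, 315.7, 192.6], [0.0, 0.0, 1.0]] [[1.0, -0.0, -0.003, 0.624], [-0.001, -0.972, -0.237, 0.066], [-0.003, 0.237, -0.972, 0.385], [0.0, 0.0, 0.0, 1.0]]
0.0188 0.15
```

View pics/scene0.png

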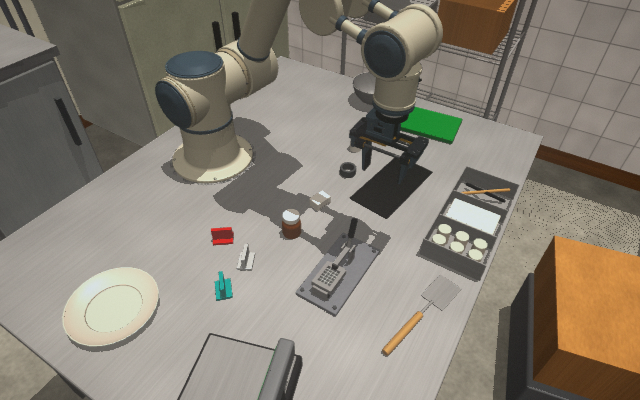

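View pics/side0.png

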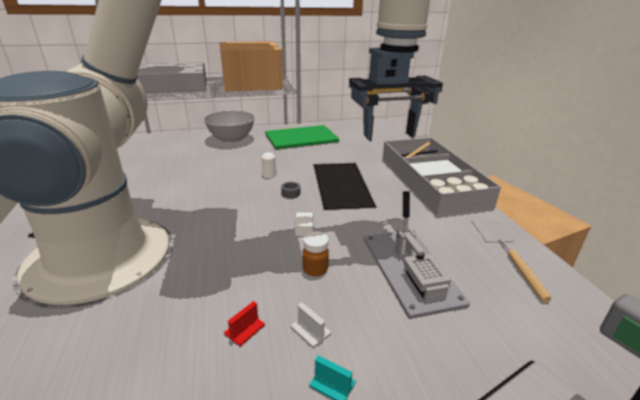

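View pics/wrist0.png

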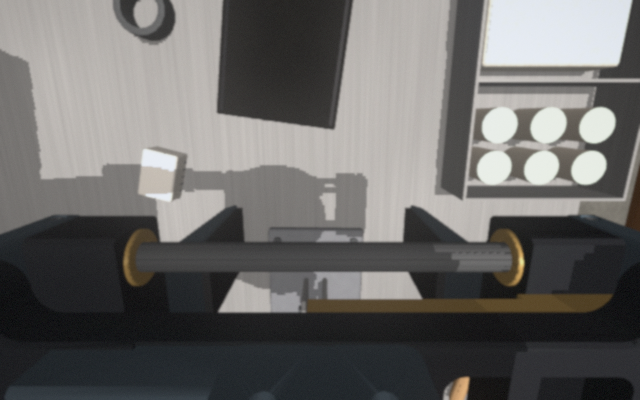

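Candidates for the guide: red T at (222,236), aluminium T at (245,258) and turquoise T at (222,287) in the scene view. By the description I choose the aluminium one. Collar: dark ring at (347,170). Block: white cuboid at (320,200), not the white shaker (side view 268,165). The dicer is at (340,275), the mat at (392,187) and the jar at (291,223). The wrist view shows the collar (142,12), block (162,173) and mat (285,60).

```bash
cat > h.py <<'E'
from rig import arm
import cv2,numpy as np
def ray(c,uv,z=0.):
    K=c["intrinsics"];T=np.array(c["cam_to_world"])
    d=T[:3,:3]@np.linalg.solve(K,[uv[0],uv[1],1.]);o=T[:3,3]
    return o+d*(z-o[2])/d[2]
def proj(c,P):
    T=np.array(c["cam_to_world"]);p=c["intrinsics"]@(T[:3,:3].T@(np.array(P)-T[:3,3]));return p[:2]/p[2]
def R(a):  # tool down, closing axis (tool y) at world angle a deg
    a=np.radians(a);y=np.array([np.cos(a),np.sin(a),0]);z=np.array([0,0,-1.])
    return np.c_[np.cross(y,z),y,z]
def shot(name,cam="wrist"):
    c=arm.get_calibration(cam);im=arm.snapshot(cam)[:,:,::-1].copy();cv2.imwrite(f"pics/{name}.png",im)
    np.savez(f"pics/{name}.npz",intrinsics=c["intrinsics"],cam_to_world=c["cam_to_world"]);return im,c
def load(name): return cv2.imread(f"pics/{name}.png"),dict(np.load(f"pics/{name}.npz"))
E
python3 - <<'E'
from h import *
print(np.round(arm.current_tool_rot(),2).tolist(), np.round(arm.current_joint_positions(),1))
s=arm.get_calibration("scene")
for n,uv,z in [("guide",(245,268),0),("red",(222,243),0),("turq",(223,297),0),("jar",(291,235),0),("block",(320,200),.015),("collar",(347,170),.013),("mat",(392,187),.005),("pin",(345,257),.06),("plate",(329,278),.05),("tip",(353,221),.15)]:
    print(n,np.round(ray(s,uv,z),3))
d=arm.get_calibration("side"); print("shaker",np.round(ray(d,(268,176),0),3),"guide",np.round(ray(d,(311,338),0),3),"jar",np.round(ray(d,(315,272),0),3))
for p in ([.6,-.1,.33],[.5,-.1,.33],[.45,-.25,.33]):
  for a in (90,-90,0): 
    q=arm.solve_ik(p,R(a)); print(p,a,None if q is None else np.round(q,0))
E
```

```text
[[-0.0, 1.0, -0.0], [1.0, 0.0, 0.0], [0.0, -0.0, -1.0]] [-5.5 28.3 77.1 -0.  74.6 -5.5]
guide [ 0.394 -0.312  0.   ]
red [ 0.285 -0.278  0.   ]
turq [ 0.404 -0.412  0.   ]
jar [ 0.433 -0.15   0.   ]
block [0.436 0.004 0.015]
collar [0.436 0.175 0.013]
mat [0.595 0.187 0.005]
pin [ 0.624 -0.18   0.06 ]
plate [ 0.619 -0.252  0.05 ]
tip [ 0.616 -0.134  0.15 ]
shaker [0.392 0.297 0.   ] guide [ 0.381 -0.308  0.   ] jar [ 0.426 -0.152  0.   ]
[0.6, -0.1, 0.33] 90 [ -15.   22.   69.   -0.   89. -105.]
[0.6, -0.1, 0.33] -90 [-15.  22.  69.  -0.  89.  75.]
[0.6, -0.1, 0.33] 0 [-15.  22.  69.  -0.  89. -15.]
[0.5, -0.1, 0.33] 90 [ -18.   13.   83.   -0.   84. -108.]
[0.5, -0.1, 0.33] -90 [-18.  13.  83.  -0.  84.  72.]
[0.5, -0.1, 0.33] 0 [-18.  13.  83.  -0.  84. -18.]
[0.45, -0.25, 0.33] 90 [ -36.   14.   82.   -0.   85. -126.]
[0.45, -0.25, 0.33] -90 [-36.  14.  82.  -0.  85.  54.]
[0.45, -0.25, 0.33] 0 [-36.  14.  82.  -0.  85. -36.]
```

```bash
python3 - <<'E'
from h import *
arm.move_to([.53,-.06,.27],R(0)); arm.sleep(.2); shot("wA")
arm.move_to([.53,-.06,.27],R(180)); arm.sleep(.2); shot("wB")
print(arm.current_t())
E
```

```text
3.975
```

View pics/wA.png

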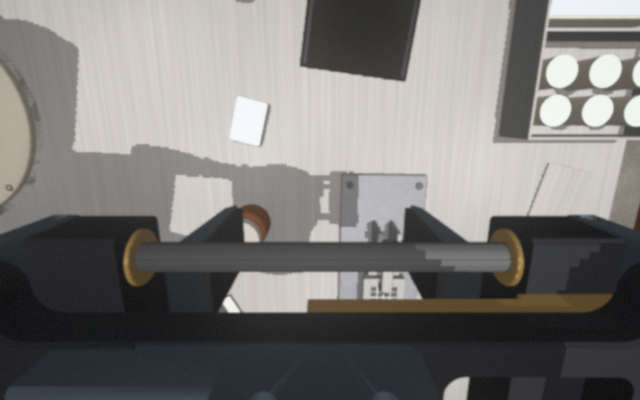

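View pics/wB.png

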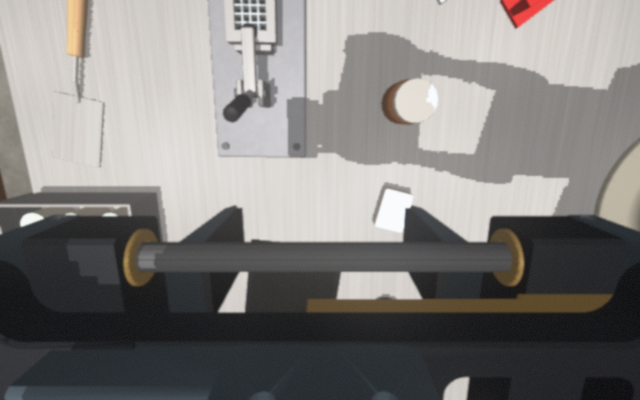

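wA shows the block (250,121), mat edge (355,70) and dicer corner holes (350,185),(419,184). wB shows the handle tip (235,108), base end (260,155), jar cap (415,100) and block (394,210). The parts sit at the image edge, so I take better-placed views.

```bash
python3 - <<'E'
from h import *
arm.move_to([.52,-.19,.27],R(180)); arm.sleep(.2); shot("wB2")
arm.move_to([.52,.06,.27],R(0)); arm.sleep(.2); shot("wA2")
print(arm.current_t())
E
```

```text
7.4333
```

View pics/wA2.png

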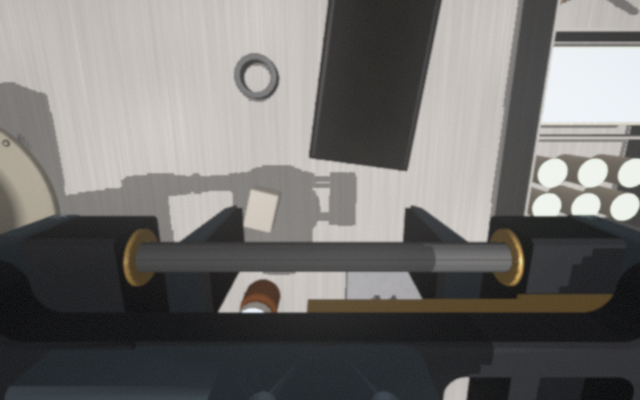

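View pics/wB2.png

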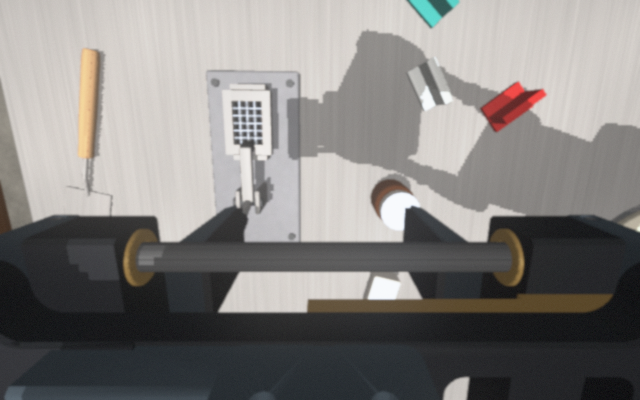

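```bash
python3 - <<'E'
from h import *
def rect(name,mask,z,seed,show=True):
    im,c=load(name); n,l=cv2.connectedComponents(mask(im).astype(np.uint8))
    m=(l==l[seed[1],seed[0]]).astype(np.uint8)
    ct=max(cv2.findContours(m,cv2.RETR_EXTERNAL,cv2.CHAIN_APPROX_NONE)[0],key=cv2.contourArea)[:,0]
    P=np.array([ray(c,p,z)[:2] for p in ct],np.float32)*1000
    r=cv2.minAreaRect(P); print(name,seed,len(ct),np.round(r[0],1),np.round(r[1],1),round(r[2],1)); return P
hsv=lambda im:cv2.cvtColor(im,cv2.COLOR_BGR2HSV).astype(int)
gr=lambda im:cv2.cvtColor(im,cv2.COLOR_BGR2GRAY).astype(int)
im,c=load("wA");print(im[121,250],im[105,245],im[121,215])
rect("wA",lambda i:gr(i)>228,.03,(250,121))
rect("wA2",lambda i:gr(i)<70,.005,(365,90))
im,c=load("wA2");print("collar px",im[75,241],im[60,250],gr(im)[75,230:290])
P=rect("wA2",lambda i:gr(i)<110,.026,(241,76)); print("circ",cv2.minEnclosingCircle(P),cv2.fitEllipse(P))
im,c=load("wB2")
for uv in [(215,84),(290,84),(291,237)]: print("hole",np.round(ray(c,uv,.012)*1000,1))
for uv in [(208,72),(299,72)]: print("corner",np.round(ray(c,uv,.012)*1000,1))
imb,cb=load("wB")
for uv in [(226,146),(296,147)]: print("holeB",np.round(ray(cb,uv,.012)*1000,1))
for uv in [(220,157),(304,156)]: print("cornerB",np.round(ray(cb,uv,.012)*1000,1))
rect("wB2",lambda i:gr(i)>185,.05,(230,120))
print("jarcap",ray(cb,(416,101),.075), ray(c,(401,211),.075))
v=np.hstack([cv2.resize(im[40:150,380:490],(400,400),interpolation=2),cv2.resize(im[60:260,200:300],(200,400),interpolation=2)]);cv2.imwrite("pics/crop1.png",v)
E
```

```text
[252 249 245] [251 248 245] [203 207 212]
wA (250, 121) 138 [432.2  -0. ] [54.7 39. ] 75.3
wA2 (365, 90) 586 [581.2 167.8] [214.2 134.4] 81.9
collar px [73 74 74] [84 85 85] [195 197 193 173 145 126 126 129 124 110  84  74  71  92 138 179 196 198
 197 197 196 196 195 195 196 197 196 197 196 196 195 195 196 198 199 198
 197 197 190 176 155 134 127 129 130 120 100  91 120 159 186 195 197 198
 196 194 194 194 196 198]
wA2 (241, 76) 91 [426.6 179.7] [39.5 22.1] 52.3
circ ((433.0306091308594, 174.79080200195312), 19.754745483398438) ((437.49517822265625, 171.2046356201172), (39.05574035644531, 46.186180114746094), 50.138275146484375)
hole [ 658.3 -295.2   12. ]
hole [ 561.5 -295.3   12. ]
hole [565.2 -84.8  12. ]
corner [ 666.1 -309.8   12. ]
corner [ 549.6 -309.9   12. ]
holeB [659.6 -86.9  12. ]
holeB [565.2 -85.5  12. ]
cornerB [668.9 -72.1  12. ]
cornerB [554.5 -73.3  12. ]
wB2 (230, 120) 2887 [ 515.7 -238.2] [761.7 284.5] 0.1
jarcap [ 0.42494367 -0.1424165   0.075     ] [ 0.4244137  -0.14339156  0.075     ]
```

View pics/crop1.png

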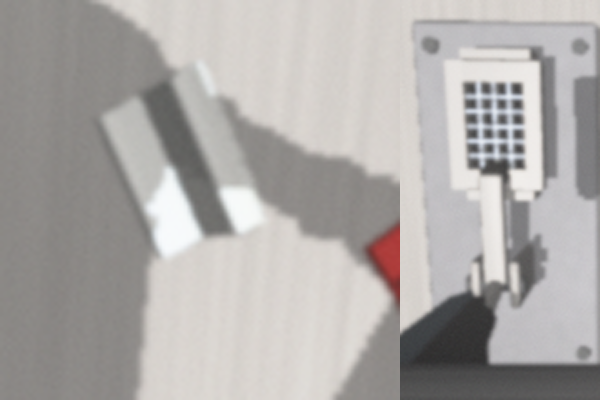

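The crop shows the aluminium T: its shaded fence side is the dark strip, and its foot and fence top are light. It is neither red nor turquoise, so the choice stands. The dicer plate, arm and handle are seen clearly. Next: check the numbers, then open the clamp.

```bash
python3 - <<'E'
from h import *
im,c=load("wB2");f=lambda u,v:(380+u*110/400,40+v*110/400)
a=ray(c,f(102,120),.008)[:2];b=ray(c,f(160,258),.008)[:2];p=ray(c,f(195,65),.044)[:2];q=ray(c,f(262,222),.044)[:2]
print("foot edge",a,b,np.linalg.norm(a-b),np.degrees(np.arctan2(*(b-a)[::-1])));print("fence edge",p,q,np.linalg.norm(p-q),np.degrees(np.arctan2(*(q-p)[::-1])))
n=(b-a)/np.linalg.norm(b-a);n=np.array([n[1],-n[0]]); n=n if n[0]<0 else -n
print("guide est",(a+b)/2+n*.02,(p+q)/2-n*.005)
imb,cb=load("wB");pin=np.array([.611,-.151,.062]);print("tip proj wB",proj(cb,pin+[0,.09*np.sin(.25),.09*np.cos(.25)]),"plate proj",proj(c,[.6095,-.246,.05]))
im,c=load("wA2");g=cv2.cvtColor(im,cv2.COLOR_BGR2GRAY);m=np.zeros_like(g);m[45:110,220:295]=(g[45:110,220:295]<150)
ct=max(cv2.findContours(m,0,1)[0],key=cv2.contourArea)[:,0];P=np.float32([ray(c,x,.026)[:2]*1000 for x in ct]);print("collar",cv2.fitEllipse(P))
h=(m==0).astype(np.uint8);n_,l,st,ce=cv2.connectedComponentsWithStats(h);k=l[77,260];print("hole",st[k],ray(c,ce[k],.026),ray(c,ce[k],.0))
# clamp
arm.grip(0); Rt=R(0)
def P_(th,r,out=0.):
    y=r*np.sin(th)-(.008+out)*np.cos(th); z=r*np.cos(th)+(.008+out)*np.sin(th); return y,z
arm.move_to([pin[0],-.195,.22],Rt); arm.move_l([pin[0],-.195,pin[2]+P_(.25,.07)[1]],feed=.12)
for th in np.linspace(.25,1.57,12):
    r=.07+.011*(th-.25)/1.32; y,z=P_(th,r); arm.move_l([pin[0],pin[1]+y-.016,pin[2]+z],feed=.12)
    print(round(th,2),np.round(arm.current_force(),1))
for th in np.linspace(1.62,1.85,5):
    y,z=P_(th,.05); arm.move_l([pin[0],pin[1]+y+.016,pin[2]+z],feed=.06); F=arm.current_force();print(round(th,2),np.round(F,1))
    if F[2]>20: break
for i in range(6):
    if arm.current_force()[2]>12: break
    x=arm.current_ee_pos(); arm.move_l([x[0],x[1],x[2]-.0007],feed=.03); print(np.round(arm.current_force(),1),np.round(arm.current_ee_pos(),4))
x=arm.current_ee_pos(); arm.move_l([x[0],x[1],.2],feed=.25); arm.sleep(.1); shot("s1","side"); print(arm.current_t())
E
```

```text
foot edge [ 0.40886774 -0.30928467] [ 0.38460806 -0.26175468] 0.053363209852526704 117.04012657768286
fence edge [ 0.38908289 -0.32156863] [ 0.36271082 -0.27285729] 0.055392060773351 118.4308814678111
guide est [ 0.37892413 -0.29461196] [ 0.3803503  -0.29493988]
tip proj wB [231.31800765 113.25050527] plate proj [248.2009244 123.7923468]
collar ((435.289794921875, 172.21505737304688), (53.32139205932617, 56.246002197265625), 39.605567932128906)
hole [245  65  26  27 550] [0.43616712 0.17149508 0.026     ] [0.43096875 0.17434933 0.        ]
0.25 [-0.5 -0.8  0.1]
0.37 [ 1.2 -0.8  0.1]
0.49 [ 0.1 -0.5  0.7]
0.61 [ 0.4 -0.7  0.3]
0.73 [ 0.8 -0.8  0.1]
0.85 [-0.3 -0.3  0.6]
0.97 [ 0.5 -1.1  0.8]
1.09 [-0.2  0.2  0.7]
1.21 [1.2 1.2 0. ]
1.33 [ 0.2 -0.   0.5]
1.45 [-0.   0.  -0.5]
1.57 [ 0.1  1.4 -0.5]
1.62 [-0.1  0.9  0.7]
1.68 [0.7 0.1 1.5]
1.74 [0.7 0.1 1.4]
1.79 [1.1 0.5 1. ]
1.85 [0.9 0.4 1.6]
[-0.2  1.3  5.7] [ 0.6111 -0.0848  0.0552]
[-2.1  0.8 10.2] [ 0.6112 -0.0848  0.055 ]
[-1.2  1.9 12.4] [ 0.6112 -0.0848  0.0548]
16.85
```

View pics/s1.png

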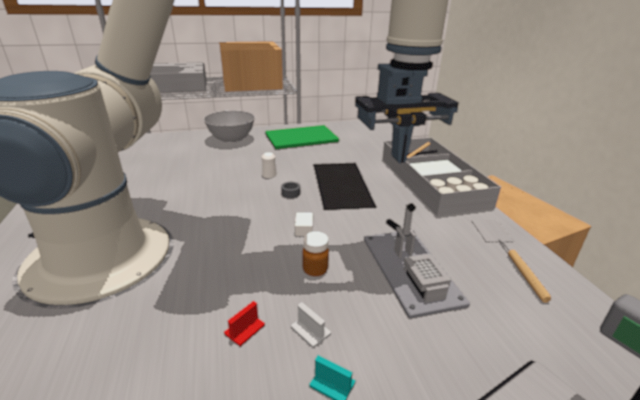

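Side view: the clamp is open. The arm is upright at (407,230), the handle lies over at (393,223), and the force rose at the stop. Next, close looks at the plate and the full mat.

```bash
python3 - <<'E'
from h import *
arm.grip(.09)
arm.move_to([.53,.16,.27],R(0)); arm.sleep(.2); im,c=shot("wM")
g=cv2.cvtColor(im,cv2.COLOR_BGR2GRAY)
n,l=cv2.connectedComponents((g<75).astype(np.uint8)); 
u,v=map(int,proj(c,[.59,.2,.005])); m=(l==l[v,u]).astype(np.uint8)
ct=max(cv2.findContours(m,0,1)[0],key=cv2.contourArea)[:,0]
P=np.float32([ray(c,x,.005)[:2]*1000 for x in ct]);print("mat",(u,v),ct.min(0),ct.max(0),cv2.minAreaRect(P))
arm.move_to([.60,-.33,.2],R(0)); arm.sleep(.2); im2,c2=shot("wP")
u,v=map(int,proj(c2,[.6095,-.246,.05])); print("plate",u,v)
a=cv2.resize(im,(480,300)); b=cv2.resize(im2[v-80:v+80,u-65:u+65],(390,480),interpolation=2)
cv=np.zeros((480,790,3),np.uint8);cv[:480,400:790]=b;cv[:250,:400]=cv2.resize(im,(400,250));cv2.imwrite("pics/crop2.png",cv);print(arm.current_t())
E
```

```text
mat (368, 134) [304  23] [430 234] ((584.3568725585938, 198.19943237304688), (274.6926574707031, 134.69529724121094), 82.25728607177734)
plate 334 97
21.5833
```

View pics/crop2.png

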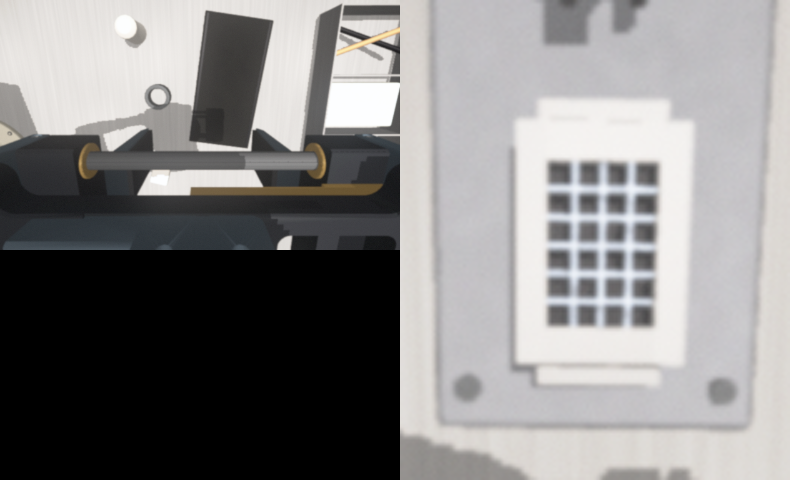

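The left part shows the whole mat; its fit of 275 x 135 mm matches. In the right part the plate's corners are at crop (516,120),(694,122),(684,366),(513,364). Now the plate transfer.

```bash
cat >> h.py <<'E'
M=np.array([.5844,.1982]);MA=-7.7
def on_mat(dy=0.):
    a=np.radians(MA); return M+dy*np.array([-np.sin(a),np.cos(a)])
def pick(xy,a,z,open_=.085,up=.2):
    arm.grip(open_); arm.move_to([*xy,up],R(a)); arm.move_l([*xy,z+.04],feed=.3); arm.move_l([*xy,z],feed=.1)
    arm.grip(0); arm.sleep(.2); print("w",arm.current_width(),"F",arm.current_grasp_force())
    arm.move_l([*xy,z+.05],feed=.12); arm.move_l([*xy,up],feed=.3)
def place(xy,a,z,open_,up=.2):
    arm.move_to([*xy,up],R(a)); arm.move_l([*xy,z+.03],feed=.3); arm.sleep(.15); arm.move_l([*xy,z],feed=.04); arm.sleep(.2); print("Fz",np.round(arm.current_force(),1))
    arm.grip(open_); arm.sleep(.1); arm.move_l([*xy,z+.06],feed=.1); arm.move_l([*xy,up],feed=.3)
E
python3 - <<'E'
from h import *
im,c=load("wP"); Q=np.array([ray(c,(269+(u-400)/3,17+v/3),.05)[:2]*1000 for u,v in [(516,120),(694,122),(684,366),(513,364)]])
print(Q.round(1).tolist(),Q.mean(0)); d=(Q[0]+Q[1]-Q[2]-Q[3]);e=Q[1]+Q[2]-Q[0]-Q[3];print(np.degrees(np.arctan2(-d[0],d[1])),np.degrees(np.arctan2(e[1],e[0])),np.linalg.norm(d)/2,np.linalg.norm(e)/2)
ctr=Q.mean(0)/1000
assert abs(ctr[0]-.611)<.004 and abs(ctr[1]+.246)<.004
pick(ctr,-.8,.037)
print("held",arm.current_width())
place(M,MA,.0085,.075)
# look back
arm.move_to([.53,.12,.25],R(0)); arm.sleep(.2); im,c=shot("wM2"); print(proj(c,[*M,.021])); shot("sc2","scene"); print(arm.current_t())
v=np.hstack([im[:240,200:500]]);cv2.imwrite("pics/crop3.png",cv2.resize(v,(750,600),interpolation=2))
E
```

```text
[[584.1, -209.2], [640.4, -209.8], [639.5, -286.1], [582.2, -285.4]] [ 611.53604523 -247.63289201]
-1.0210383033563364 -0.6260218245303962 76.26811957476599 56.82717895293687
w 0.056021787469604 F 30.00108003616333
held 0.05618288024156283
Fz [ 0.1 -0.1 -1.8]
[369.554216   105.71034441]
31.6083
```

View pics/crop3.png

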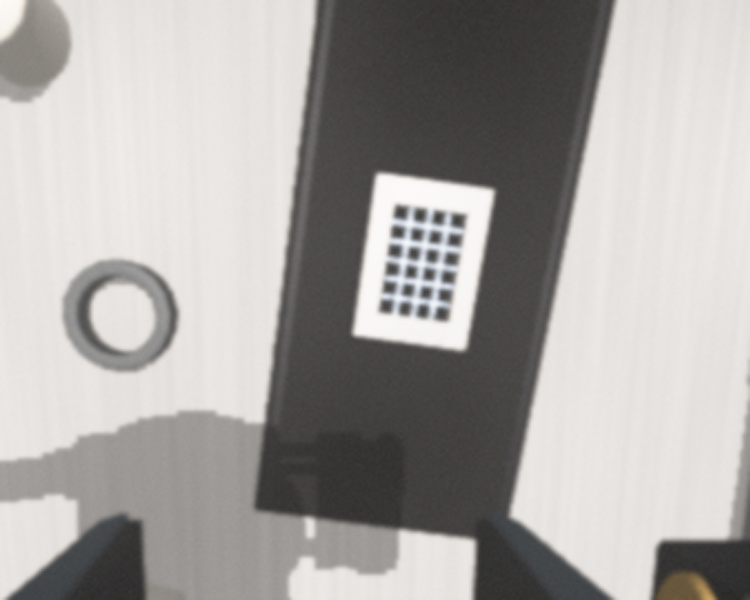

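The plate lies flat in the middle of the mat at crop (424,262) and aligned with it. The collar is at crop (120,315). Now I measure both and set the block on the plate.

```bash
python3 - <<'E'
from h import *
im,c=load("wM2");g=cv2.cvtColor(im,cv2.COLOR_BGR2GRAY)
m=np.zeros_like(g);m[60:150,330:405]=g[60:150,330:405]>150
ct=max(cv2.findContours(m,0,1)[0],key=cv2.contourArea)[:,0];P=np.float32([ray(c,x,.021)[:2]*1000 for x in ct]);r=cv2.minAreaRect(P);print("plate",r)
m[:]=0;m[95:155,218:280]=g[95:155,218:280]<150
ct=max(cv2.findContours(m,0,1)[0],key=cv2.contourArea)[:,0];P=np.float32([ray(c,x,.026)[:2]*1000 for x in ct]);print("collar",cv2.fitEllipse(P))
f=lambda u,v:(200+u*.4,v*.4)
for uv in [(257,508),(507,540),(292,200),(583,200)]: print("mat edge",np.round(ray(c,f(*uv),.005)*1000,1), (np.array([[np.cos(np.radians(MA)),np.sin(np.radians(MA))],[-np.sin(np.radians(MA)),np.cos(np.radians(MA))]])@(ray(c,f(*uv),.005)[:2]-M)*1000).round(1))
pc=np.array(r[0])/1000
pick((.4322,0.),-14.7,.008)
place(pc,MA,.0295,.07)
arm.move_to([.53,.12,.25],R(0)); arm.sleep(.2); im,c=shot("wM3");g=cv2.cvtColor(im,cv2.COLOR_BGR2GRAY)
cv2.imwrite("pics/crop4.png",cv2.resize(im[:240,200:500],(750,600),interpolation=2)); print(proj(c,[*pc,.051]),arm.current_t())
E
```

```text
plate ((582.9185791015625, 198.9383544921875), (77.59516143798828, 57.8134765625), 82.32417297363281)
collar ((436.27239990234375, 173.95555114746094), (46.268035888671875, 49.49758529663086), 89.55728149414062)
mat edge [499.9  70.4   5. ] [ -66.6 -138. ]
mat edge [637.4  52.2   5. ] [  72.1 -137.6]
mat edge [519.9 229.6   5. ] [-68.1  22.5]
mat edge [664.6 229.5   5. ] [75.3 41.7]
w 0.039807446885487055 F 30.00037282705307
Fz [-0.2 -1.6 -0.3]
[371.98207976 104.23455105] 41.65
```

View pics/crop4.png

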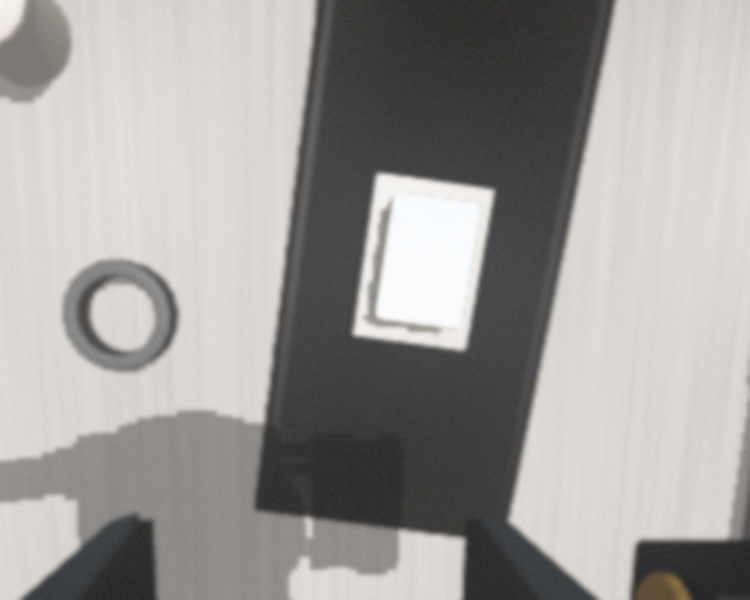

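The block sits square on the plate with even margins at crop (428,260). Before continuing I re-check the mat's outline with a mid-level edge threshold.

```bash
python3 - <<'E'
from h import *
for nm in ("wM","wM2","wA2"):
    im,c=load(nm);g=cv2.cvtColor(im,cv2.COLOR_BGR2GRAY)
    u,v=map(int,proj(c,[.58,.14,.005]))
    for t in (75,95,110,125):
        n,l=cv2.connectedComponents((g<t).astype(np.uint8));m=(l==l[v,u]).astype(np.uint8);m[225:]=0
        ct=max(cv2.findContours(m,0,1)[0],key=cv2.contourArea)[:,0];P=np.float32([ray(c,x,.005)[:2]*1000 for x in ct]);r=cv2.minAreaRect(P);print(nm,t,np.round(r[0],1),np.round(r[1],1),round(r[2],1))
    for y in (.12,.2):
        k=[int(proj(c,[x,y,.005])[0]) for x in (.48,.56,.62,.70)]; w=int(proj(c,[.58,y,.005])[1]); print(nm,w,k[0],g[w,k[0]:k[1]:1][:60:2].tolist(),k[2],g[w,k[2]:k[3]:2].tolist())
im,c=load("wM3");g=cv2.cvtColor(im,cv2.COLOR_BGR2GRAY);m=np.zeros_like(g);m[60:150,330:405]=g[60:150,330:405]>244
ct=max(cv2.findContours(m,0,1)[0],key=cv2.contourArea)[:,0];P=np.float32([ray(c,x,.051)[:2]*1000 for x in ct]);print("block",cv2.minAreaRect(P))
E
```

```text
wM 75 [584.4 198.5] [274.1 134.7] 82.3
wM 95 [584.7 198.7] [275.5 136.9] 82.1
wM 110 [584.8 198.9] [275.9 137.7] 82.1
wM 125 [584.7 198.9] [276.3 138.7] 82.1
wM 191 289 [158, 155, 158, 157, 152, 154, 153, 153, 147, 86, 53, 56, 54, 59, 65, 63, 64, 65, 63, 61, 54, 50, 48, 47, 50, 48, 44, 45] 387 [61, 63, 64, 64, 64, 66, 63, 68, 75, 148, 227, 232, 230, 232, 230, 230, 232, 232, 231, 232, 232, 232, 231, 232, 230, 231, 231, 230, 230]
wM 134 287 [233, 233, 234, 233, 232, 230, 229, 230, 231, 230, 230, 232, 234, 200, 88, 91, 89, 71, 70, 70, 68, 68, 66, 67, 66, 67, 61, 62, 62, 59] 390 [60, 60, 63, 63, 63, 63, 65, 66, 65, 67, 67, 76, 80, 114, 216, 230, 231, 230, 229, 230, 233, 234, 233, 230, 230, 230, 231, 232, 233, 231]
wM2 75 [583.3 179.6] [278.1 165.8] 89.9
wM2 95 [584.4 180.2] [278.5 168.8] 89.4
wM2 110 [584.6 179.9] [278.3 170.1] 89.7
wM2 125 [584.2 180.1] [278.5 171.5] 89.5
wM2 167 287 [161, 163, 166, 182, 182, 202, 225, 225, 227, 191, 85, 80, 78, 70, 67, 67, 68, 67, 68, 67, 67, 66, 67, 65, 64, 65, 65, 65, 66, 62] 392 [67, 67, 70, 68, 70, 70, 69, 76, 80, 94, 197, 230, 230, 229, 230, 230, 
[... 521 characters left out ...]
  138.9] 82.2
wA2 120 294 [200, 198, 201, 201, 194, 192, 195, 193, 197, 169, 82, 74, 74, 60, 58, 56, 57, 55, 55, 54, 55, 54, 52, 52, 53, 52, 53, 51, 50, 52] 398 [51, 55, 53, 53, 52, 55, 53, 63, 70, 86, 176, 196, 196, 197, 198, 197, 197, 198, 197, 199, 200, 198, 200, 198, 197, 196, 197, 197, 198, 192]
wA2 56 293 [198, 198, 199, 199, 196, 194, 193, 192, 195, 195, 191, 193, 197, 197, 128, 68, 82, 73, 58, 55, 55, 53, 53, 55, 52, 52, 51, 50, 52, 46] 402 [47, 47, 46, 47, 50, 51, 47, 50, 51, 53, 51, 55, 69, 65, 133, 187, 192, 194, 191, 190, 194, 197, 197, 197, 192, 192, 193, 194, 193, 197, 194]
block ((581.985107421875, 199.32322692871094), (53.39533615112305, 37.59616470336914), 82.29010772705078)
```

Mat centre is about (0.585,0.199), yaw -7.9°. The block and plate agree to about 1 mm. Next, the collar and the guide.

```bash
sed -i 's/^M=.*/M=np.array([.5855,.1988]);MA=-7.9/' h.py; python3 - <<'E'
from h import *
pick((.4358,.1728),0,.006,.08)
place(on_mat(.089),MA,.0116,.075)
pick((.3796,-.2948),27.7,.012,.05)
place(on_mat(-.089),MA,.0175,.045)
arm.move_to([.53,.07,.28],R(0)); arm.sleep(.2); im,c=shot("wE"); shot("sE","side"); s,cs=shot("scE","scene")
for d in (.089,0,-.089): print(proj(c,[*on_mat(d),.03]))
print(arm.current_t())
u,v=map(int,proj(cs,[*on_mat(0),.0]))
cv2.imwrite("pics/crop5.png",np.hstack([cv2.resize(im[:250,230:480],(400,400),interpolation=2),cv2.resize(s[v-60:v+60,u-60:u+60],(400,400),interpolation=2)]))
E
```

```text
w 0.05264002564838226 F 30.001185683067888
Fz [ 0.9  0.3 -2.6]
w 0.010071411819386384 F 30.000754594802856
Fz [ 0.6 -0.4 -0.8]
[382.94660971 -16.20357896]
[369.97706796  63.80945611]
[358.3219977  135.71311809]
62.9917
```

View pics/crop5.png

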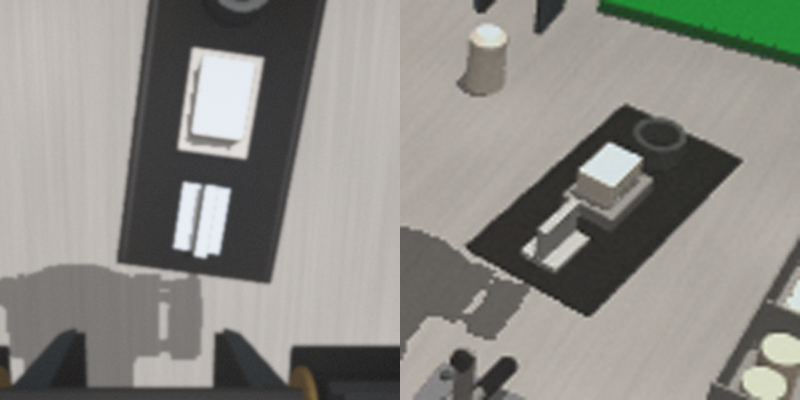

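View pics/sE.png

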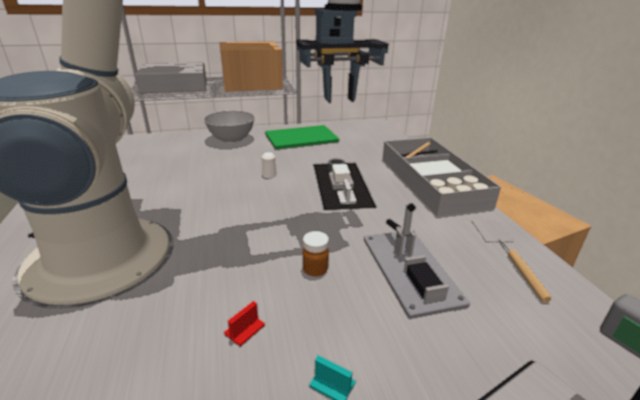

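All the parts are on the mat in a row: collar at scene crop (658,145), plate with block at (610,185), guide standing at (558,235). The jar, shaker and look-alikes are unmoved and the clamp is open. One metric check of the collar and guide.

```bash
python3 - <<'E'
from h import *
arm.move_to([.53,.16,.27],R(0)); arm.sleep(.2); im,c=shot("wF");g=cv2.cvtColor(im,cv2.COLOR_BGR2GRAY)
a=np.radians(MA);T=np.array([[np.cos(a),np.sin(a)],[-np.sin(a),np.cos(a)]])
def rep(m,z,n):
    ct=max(cv2.findContours(m,0,1)[0],key=cv2.contourArea)[:,0];P=np.float32([T@(ray(c,x,z)[:2]-M)*1000 for x in ct]);print(n,cv2.minAreaRect(P))
def roi(d,z,h,th):
    u,v=map(int,proj(c,[*on_mat(d),z]));m=np.zeros_like(g);m[max(v-h,0):v+h,u-h:u+h]=g[max(v-h,0):v+h,u-h:u+h]>th;return m
rep(roi(-.089,.01,34,130),.008,"guide")
rep(roi(0,.02,40,130),.021,"plate")
u,v=map(int,proj(c,[*on_mat(.089),.03]));print(u,v)
cr=cv2.resize(im[v-35:v+35,u-35:u+35],(350,350),interpolation=2);cr=cv2.convertScaleAbs(cr,alpha=1.8)
u2,v2=map(int,proj(c,[*on_mat(-.089),.008]));print(u2,v2);cr2=cv2.resize(im[v2-35:v2+35,u2-35:u2+35],(350,350),interpolation=2)
cv2.imwrite("pics/crop6.png",np.hstack([cr,cr2]));print(arm.current_t())
E
```

```text
guide ((9.128194808959961, -97.96822357177734), (70.07633972167969, 22.073333740234375), 89.75193786621094)
plate ((-2.5466861724853516, -0.21837615966796875), (58.186431884765625, 77.89959716796875), 0.1741502583026886)
379 63
354 198
63.6917
```

View pics/crop6.png

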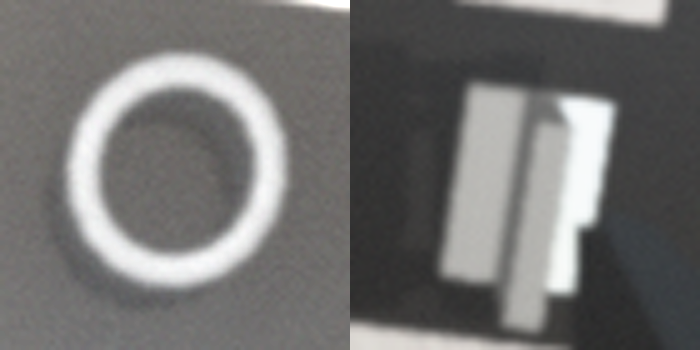

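The collar is within about 1.5 mm of its target. The guide's foot is aligned and within about 3 mm. Handing in.

```bash
python3 -c "
from rig import arm
print(arm.sign_off())"
```

```text
the job is handed in; nothing more can be done
None
```

The job is handed in at about 64 s: clamp pushed to its stop and left open, block on the plate in the middle of the mat, collar on the left and guide on the right, all measured within about 3 mm of target, with the jar, shaker and look-alikes not visibly moved.

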